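# Put the soap dish and the cup back on the bath rack

### The arm

A 6-joint arm with a two-finger parallel gripper is mounted at the origin on the work surface. World frame = base frame: x ahead of the robot, y to its left, z up, the work surface at z = 0. Lengths are in m, angles in rad, forces in N, time in s.
With the tool pointing down it reaches from about 0.3 to 0.825 m from the base axis. Payload 5.4 kg.
Tool frame: the origin (TCP) lies at the very end of the fingers, on their centre line; the grasp point (between the pads) lies 19 mm behind it; z points along the fingers, y is the line along which they close (so a half turn about z gives the same grasp; the last joint's range is limited). The gripper opens to 92 mm and grips with 3 to 60 N. Pads are 20 mm wide; open, the fingers measure 128 mm over their backs; the gripper's body (75 mm by 189 mm) begins 69 mm behind the grasp point.
Start: joints at [-1.489, 0.158, 1.597, -0, 1.386, -0.21], TCP at [0.165, -0.551, 0.215] pointing down, gripper open.
Joint ranges: [-2.91, 2.91], [-0.94, 2.29], [0.18, 2.7], [-1.29, 4.43], [0.17, 2.64], [-3, 3]. Speed limits (rad/s): [2.57, 2.57, 3.14, 3.14, 3.14, 3.14].

### API

Orientations are given as a rotation vector (axis times angle).
In Python, from workcell import bot gives the robot as it stands. Calls block until the motion is done:
- bot.goto(position, orientation): joint-space move of the TCP to a pose.
- bot.line_to(position, rot=None, max_speed=0.15): straight line of the TCP; rot=None keeps the orientation; max_speed is the mean speed in m/s.
- bot.set_joints(angles): joint-space move.
- bot.set_gripper(opening, newtons=None): opening from 0.0 (shut) to 1.0 (fully open); newtons is the grip in N (None keeps the last); returns when the fingers have stopped.
- bot.hold(seconds).
- bot.inverse_kinematics(position, orientation): joint angles nearest the present ones, or None.
- bot.read_camera(name): name is "side" or "top"; returns a dict with "pixels" (480x640x3 uint8, blue, green, red), "fx", "fy", "cx", "cy" (pixels), "R" (3x3) and "t" (3): a world point X has camera coordinates R X + t. Camera axes: x right, y down, z forward; pixel columns grow to the right and rows downward; lengths in m; the calibration is good to about 2 mm. A picture is of the moment at which its call begins. There is no depth.
A pose or a line that the arm cannot do raises bot.MotionError and nothing moves.
- bot.job_done(): hands the job in; it is judged then, once.
Readings, each from a call of its own:
- bot.current_clock(): time.
- bot.current_joints(): joint angles.
- bot.current_joint_vel(): joint speeds.
- bot.current_effort(): joint torques, N m.
- bot.current_ee_pos(): TCP position.
- bot.current_tool_rot(): TCP orientation.
- bot.current_contact_force(): force on the tool from outside, world axes, zero at the start.
- bot.current_ft_torque(): the same for the moment, N m.
- bot.current_opening(): opening from 0.0 (shut) to 1.0 (fully open).
- bot.current_grip_force(): force on a finger pad.
Only numpy, scipy, OpenCV 4.12 (cv2) and the standard library are available. Lean on these libraries where they do the work, as an engineer would, in place of code of your own. Each camera call takes 0.05 s, during which the arm holds its last target. There are 200 camera calls.

### The job

The corner rack has been scrubbed: put its soap dish together again on the rack, from the bottom up. Set the catch tray between the four corner lugs, long side front to back, then the slotted drain dish down into the tray, then the soap on the drain dish, then the cover over the soap, each sitting fully home; the toothbrush cup stands upright in the round holder, put back whenever it suits you. Leave the lota, the jar and the toothbrush where they are.

Things in the scene. Friction and masses are not known exactly. Their poses are not given: they have to be found in the camera images.
- tray: Loose. Catch tray, the lowest part of the soap dish: plain open rectangular tray of blue plastic without holes, 96 (x) x 60 (y) x 18 (z) mm, walls and floor 3 mm, inside 90 x 54 mm, 60 g. Origin: centre of its underside; x along its length, z up. It can be gripped across the 60 mm width, on the outside.
- drain_dish: Loose. Blue plastic plate with open slots across it. Hollow foot 80 x 46, z 0-12 mm; flange 112 (x) x 70 (y), z 12-17 mm, can be gripped across the 70; on it a low rim, 96 x 57 outside, 91 x 52 inside, top at z 23 mm; the soap lies inside it at z 17 mm. Foot goes into the tray, flange rests on the tray's edge: origin then 6 mm above the tray's. Origin: centre of foot's underside. 60 g.
- soap: Loose. Plain cream bar of soap with rounded edges, 78 (x) x 44 (y) x 26 (z) mm, 100 g. Origin: centre of its underside; x along its length, z up. On the drain dish its origin is 17 mm above the dish's, and its upper 20 mm stand above the rim.
- cover: Loose. Blue plastic hood standing mouth down, 108 (x) x 70 (y) mm outside, 102 x 64 inside, flat top at z 36 mm with a grip bar 44 (x) x 14 (y) mm, z 36-52 mm. Its edge goes round the drain dish's rim and rests on the flange: origin then 17 mm above the dish's. Origin: centre of the lower edge; x along its length, z up. 80 g.
- cup: Loose. White ceramic toothbrush cup, round, open above, standing upright: 64 mm across at the rim, 58 mm at the foot, 95 mm high, wall 4 mm, 220 g. Origin: centre of its underside; z up.
- soap_place: Fixed grey pad on the rack, left or right of the cup place: 120 (x) x 84 (y), top at z 3 mm, four L-shaped corner lugs to z 8 mm, 108 x 72 mm between them, middle of the sides open. Origin: centre of underside, on the shelf (50 mm above the bench); x away from the robot. Shelf's front lip 58 mm above the bench; brick wall 80-90 mm behind the origin and at the shelf's left end, 122 mm high.
- cup_place: Fixed. The cup's place on the rack: round grey plastic holder, floor 3 mm above its origin, with a rim 86 mm across outside, 80 mm inside, 9 mm high. Origin: centre of its underside, on the rack's shelf (50 mm above the bench); z up.
- lota: Loose. Bystander: round-bellied stainless steel water pot with a narrow neck and flared mouth, 106 mm across, 106 mm high. Origin: centre of its underside, z up. Stays where it is.
- jar: Loose. Bystander: closed white plastic jar, 72 mm across, 78 mm high. Origin: centre of its underside, z up. Stays where it is.
- toothbrush: Loose. Bystander: green toothbrush with white bristles lying on the bench bristles up, 175 mm long (x, head to +x), 12 mm wide, 18 mm high at the bristles. Origin: underside at the middle of its length, z up. Stays where it is.

How it is judged:
By the outcome, as a careful person would: the job done as asked, in the order asked, and still so for the second after the job is handed in, with the robot touching nothing.
It also fails if it takes over 131 s, if anything falls off the work surface, if the arm or the gripper's body presses on something with over 40 N, if the wrist force passes 120 N, or if a joint passes its speed limit or range.

## Working session

There is one attempt and no reset: what is moved stays moved. The work goes in short steps, each a Python script; the robot and the scene stay as the last script left them, time stands still between calls to the robot, and variables do not carry over. Pictures are saved under pics/ and viewed, at most 14 in all, crops included, and the job is handed in when it is done.

```bash
mkdir -p pics; ls; python3 - <<'E'
from workcell import bot
import cv2,numpy as np
for n in("top","side"):
    c=bot.read_camera(n); cv2.imwrite(f"pics/{n}0.png",c["pixels"]); print(n,c["fx"],c["fy"],c["cx"],c["cy"],np.round(c["R"],4).tolist(),c["t"], -np.array(c["R"]).T@c["t"])
print(bot.current_clock(),bot.current_tool_rot())
E
```

```text
pics
top 531.024724717439 531.024724717439 328.13624249368564 233.9532582362567 [[-0.0209, -0.9997, 0.016], [-0.9963, 0.0195, -0.0837], [0.0834, -0.0177, -0.9964]] [0.00384059 0.51668828 1.13677208] [0.42004594 0.0138871  1.17584049]
side 500.02972069447696 500.02972069447696 314.5884288616548 240.13106177328325 [[0.7521, -0.6591, 0.0043], [-0.3274, -0.3792, -0.8654], [0.572, 0.6495, -0.501]] [-0.39667579  0.24158248  1.14997583] [-0.28035998 -0.91668936  0.78691618]
0.1 [-3.10663443e+00 -4.56541982e-01 -1.53241746e-04]
```

View pics/top0.png

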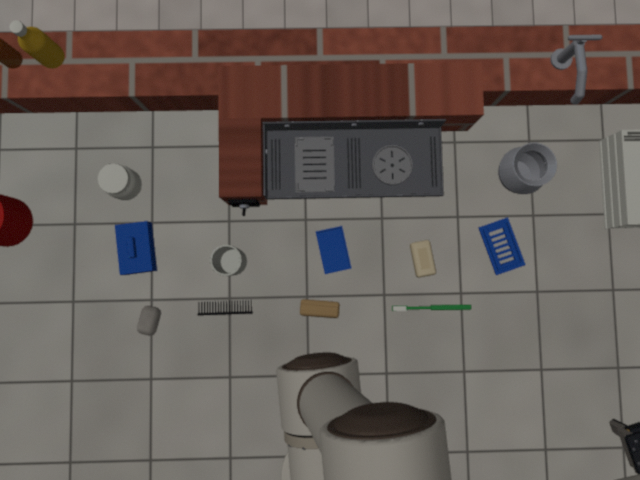

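View pics/side0.png

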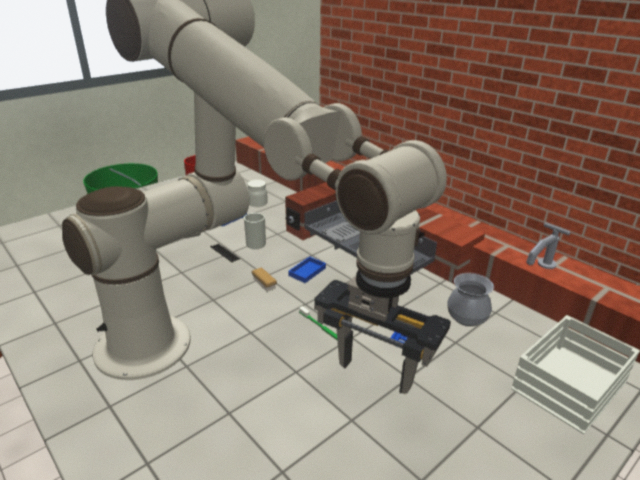

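The top view shows the drain dish (501,246), soap (423,258), tray (334,250), cup (228,260), cover (135,247), soap pad (315,163) and cup holder (392,165). The side view is mostly blocked by the arm. I'll segment the parts in the top view next.

```bash
cat > h.py <<'E'
from workcell import bot
import cv2,numpy as np
from scipy.spatial.transform import Rotation as Ro
def cast(c,uv,z):
    uv=np.atleast_2d(np.array(uv,float)); R=np.array(c["R"]);o=-R.T@c["t"]
    d=np.c_[(uv[:,0]-c["cx"])/c["fx"],(uv[:,1]-c["cy"])/c["fy"],np.ones(len(uv))]@R
    return o+d*((z-o[2])/d[:,2])[:,None]
def rect(c,mask,z):
    """largest contour cast on plane z -> centre, size(long,short) mm, yaw of long side deg"""
    k=max(cv2.findContours(mask.astype(np.uint8),cv2.RETR_EXTERNAL,cv2.CHAIN_APPROX_NONE)[0],key=cv2.contourArea)
    P=cast(c,k[:,0],z)[:,:2]; (x,y),(w,h),a=cv2.minAreaRect((P*1000).astype(np.float32))
    if w<h: w,h,a=h,w,a+90
    return np.round([x,y,w,h,(a+90)%180-90],1)
E
python3 - <<'E'
from h import *
c=bot.read_camera("top");im=c["pixels"];hsv=cv2.cvtColor(im,cv2.COLOR_BGR2HSV)
def m(cond,u,v,r=40):
    k=np.zeros(im.shape[:2],bool);k[v-r:v+r,u-r:u+r]=1;return cond&k
blue=(hsv[...,0]>100)&(hsv[...,0]<130)&(hsv[...,1]>120)
print("tray",rect(c,m(blue,334,250),.018)); print("dish",rect(c,m(blue,501,246),.017))
V=hsv[...,2]
for t in(0,100,120,140,150,160,170):print("cover",t,rect(c,m(blue&(V>t),135,247),.036))
soap=(hsv[...,1]>30)&(V>130)&(hsv[...,0]<35)
for z in (.013,.02,.026):print("soap",rect(c,m(soap,423,258,25),z))
k=[(135,247,34),(228,260,30),(423,258,28),(392,165,32),(315,163,32),(334,250,32)]
T=[cv2.resize(im[v-r:v+r,u-r:u+r],(260,260),interpolation=cv2.INTER_CUBIC) for u,v,r in k]
cv2.imwrite("pics/z1.png",np.vstack([np.hstack(T[:3]),np.hstack(T[3:])]))
E
```

```text
tray [482.7 -16.5  93.4  57.5  11.2]
dish [ 483.4 -386.9  109.4   68.    17.9]
cover 0 [495.  406.6 107.8  77.    6.3]
cover 100 [495.3 411.6 104.6  67.2   6.7]Traceback (most recent call last):
  File "<stdin>", line 8, in <module>
  File "h.py", line 10, in rect
    k=max(cv2.findContours(mask.astype(np.uint8),cv2.RETR_EXTERNAL,cv2.CHAIN_APPROX_NONE)[0],key=cv2.contourArea)
ValueError: max() iterable argument is empty
```

```bash
python3 - <<'E'
from h import *
c=bot.read_camera("top");im=c["pixels"];hsv=cv2.cvtColor(im,cv2.COLOR_BGR2HSV)
def m(cond,u,v,r=40):
    k=np.zeros(im.shape[:2],bool);k[v-r:v+r,u-r:u+r]=1;return cond&k
V=hsv[...,2]
print(hsv[258,423],hsv[258,450],hsv[308,319])
for t in(20,30,40,50):print("soap",rect(c,m((hsv[...,1]>t)&(V>130)&(hsv[...,0]<35),423,258,25),.02))
k=[(135,247,34),(228,260,30),(423,258,28),(392,165,32),(315,163,32),(334,250,32)]
T=[cv2.resize(im[v-r:v+r,u-r:u+r],(260,260),interpolation=cv2.INTER_CUBIC) for u,v,r in k]
cv2.imwrite("pics/z1.png",np.vstack([np.hstack(T[:3]),np.hstack(T[3:])]))
E
```

```text
[ 19  66 132] [ 19  17 120] [ 18 109 112]
soap [ 461.  -211.8   70.3   36.6    9.2]
soap [ 461.  -211.8   70.3   36.6    9.2]
soap [ 461.  -211.8   70.3   36.6    9.2]
soap [ 461.  -211.8   70.3   36.6    9.2]
```

View pics/z1.png

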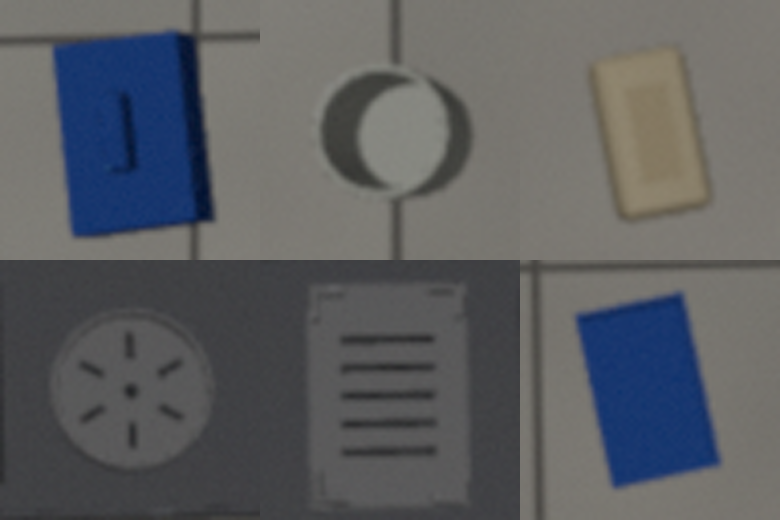

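The crops show the cover's top face clearly apart from its darker right side. They also show the cup rim offset left of its foot, the soap outline, the round holder, and the slotted pad with its corner lugs.

```bash
python3 - <<'E'
from h import *
c=bot.read_camera("top");im=c["pixels"];hsv=cv2.cvtColor(im,cv2.COLOR_BGR2HSV);V=hsv[...,2].astype(int);S=hsv[...,1]
def m(cond,u,v,r=40):
    k=np.zeros(im.shape[:2],bool);k[v-r:v+r,u-r:u+r]=1;return cond&k
for t in(30,38,46):print("soap",rect(c,m((S>t)&(hsv[...,0]<35),423,258,26),.013))
B=cv2.GaussianBlur(im[...,1],(3,3),0).astype(int)
for t in(80,85,90):
    pad=m(B>t,315,163,31);print("pad",rect(c,pad,.053))
    hol=m(B>t,392,165,23);print("holder",rect(c,hol,.056))
# cup: rim: tangents of the outer contour at left/top/bottom
g=B[230:290,198:258]; print(g[30,8:60:1]); print(g[4:56,28])
E
```

```text
soap [ 460.1 -212.9   79.    47.2    9.4]
soap [ 459.9 -212.7   77.7   46.     9.2]
soap [ 459.8 -212.8   76.4   44.5    9.7]
pad [665.4  21.  117.6  81.7  -1. ]
holder [ 659.  -146.5   77.5   76.9   43.8]
pad [665.4  20.1 113.2  79.2  -0.9]
holder [ 658.5 -146.1   73.1   71.9   88.4]
pad [612.4  30.    9.6   6.7  62.1]Traceback (most recent call last):
  File "<stdin>", line 9, in <module>
  File "h.py", line 10, in rect
    k=max(cv2.findContours(mask.astype(np.uint8),cv2.RETR_EXTERNAL,cv2.CHAIN_APPROX_NONE)[0],key=cv2.contourArea)
ValueError: max() iterable argument is empty
```

```bash
cat >> h.py <<'E'
def rot(deg):
    a=np.radians(deg);return Ro.from_matrix(np.array([[np.cos(a),np.sin(a),0],[np.sin(a),-np.cos(a),0],[0,0,-1]])).as_rotvec()
def go(x,y,z,deg):
    """joint move, choosing the half-turn with least last-joint travel"""
    q=np.array(bot.current_joints());best=None
    for d in(deg,deg+180):
        s=bot.inverse_kinematics([x,y,z],rot(d))
        if s is not None and (best is None or abs(s-q).max()<abs(best[0]-q).max()):best=(np.array(s),d)
    bot.goto([x,y,z],rot(best[1]))
def down(z,v=.1,xy=None):
    p=np.array(bot.current_ee_pos());p[2]=z
    if xy is not None:p[:2]=xy
    bot.line_to(p,max_speed=v)
def rep(s):
    print(s,round(bot.current_clock(),1),np.round(bot.current_ee_pos(),4),"op",round(bot.current_opening()*92,1),"grip",round(bot.current_grip_force(),1),"F",np.round(bot.current_contact_force(),1))
E
python3 - <<'E'
from h import *
c=bot.read_camera("top");im=c["pixels"]
B=cv2.GaussianBlur(im[...,1],(3,3),0).astype(int)
print(B[260,200:256]);print(B[234:286,226])
print(cast(c,[(264,197),(442,195)],.058),cast(c,[(262,163)],.122))
s=bot.inverse_kinematics([.4827,-.0165,.15],rot(11.2));print(s)
E
```

```text
[121 121 122 122 122 122 122 122 123 125 125 112  89  72  67  66  66  67
  68  74  93 117 132 135 135 135 135 135 135 135 135 135 135 135 135 135
 135 135 135 132 122 101  78  67  66  70  84 102 113 117 117 117 118 118
 117 117]
[119 119 119 119 119 119 119 119 118 120 124 120 100  75  65  68  81 102
 121 131 135 135 135 135 135 135 135 135 135 135 135 135 135 135 135 134
 128 113  98 101 114 119 119 121 122 122 123 122 122 122 122 122]
[[ 0.59492058  0.12839642  0.058     ]
 [ 0.59222995 -0.25061602  0.058     ]] [[0.65397659 0.12510515 0.122     ]]
[-2.85042139e-01 -2.21774080e-02  1.91914102e+00 -4.44089210e-16
  1.24462904e+00  1.09027731e+00]
```

```bash
python3 - <<'E'
from h import *
c=bot.read_camera("top");g=c["pixels"][...,1]
P=lambda u,v,z:np.round(cast(c,[(u,v)],z)[0]*1000,1)
print("inner rim left",P(211.7,260,.095)+[0,-28,0],"outer left",P(208.5,260,.095)+[0,-32,0],"foot right",P(246.7,260,0)+[0,29,0])
print("inner top",P(226,246.2,.095)-[28,0,0],"bottom outer",P(226,272.5,.095)+[32,0,0])
# side view: cup silhouette
s=bot.read_camera("side");b=cv2.GaussianBlur(s["pixels"][...,1],(3,3),0).astype(int)
print(b[230,236:276]);print(b[205:256,255])
# tray: grasp
rep("start")
bot.set_gripper(1.0)
go(.4827,-.0165,.10,11.2);rep("above")
E
```

```text
inner rim left [462.2 203.8  95. ] outer left [462.3 206.3  95. ] foot right [464.3 203.    0. ]
inner top [461.6 202.8  95. ] bottom outer [468.3 203.   95. ]
[190 190 190 191 190 190 189 181 159 131 116 115 118 120 121 122 123 124
 125 125 125 125 124 123 121 119 116 112 121 147 174 184 180 173 167 164
 166 172 178 183]
[138 150 167 180 186 184 178 171 157 138 126 124 125 125 126 134 147 148
 136 126 125 125 124 123 124 125 125 124 124 124 125 125 125 124 123 123
 124 124 125 125 124 124 126 138 158 177 185 187 187 187 185]
start 0.4 [ 0.1654 -0.5506  0.2145] op 91.8 grip 0.0 F [0.2 1.  0. ]
above 2.9 [ 0.4831 -0.0172  0.1003] op 91.9 grip 0.0 F [-0.5 -0.3  0.7]
```

```bash
python3 - <<'E'
from h import *
down(.003);rep("down");bot.set_gripper(0.5,20);rep("grip")
down(.16,.2);rep("up")
c=bot.read_camera("side");cv2.imwrite("pics/s1.png",c["pixels"])
E
```

```text
down 4.0 [ 0.4837 -0.0174  0.0036] op 92.0 grip 0.0 F [0.6 0.2 0.1]
grip 4.6 [ 0.4831 -0.0172  0.0031] op 60.2 grip 20.0 F [-0.6  0.8  1.4]
up 5.5 [ 0.4821 -0.017   0.1586] op 59.8 grip 20.0 F [-1.2 -0.2 -1.4]
```

View pics/s1.png

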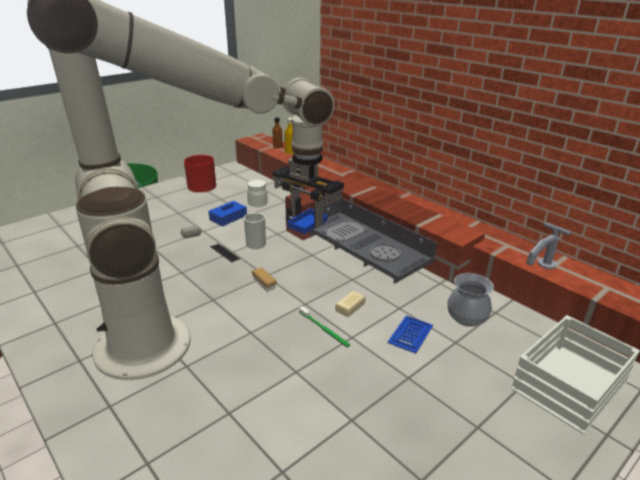

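The gripper holds the tray level at about (310,222). The drain dish (411,333), soap (350,302) and pad (345,231) are in clear view.

```bash
python3 - <<'E'
from h import *
s=bot.read_camera("side");print(cast(s,[(345,231),(385,253)],.053))
go(.665,.0208,.15,-.7);rep("above")
down(.0575,.08);rep("near");down(.0558,.02);rep("low")
bot.set_gripper(1.0);down(.16,.2);rep("up")
# dish
go(.4834,-.3869,.12,17.9);rep("dish")
c=bot.read_camera("top");cv2.imwrite("pics/t2.png",cv2.resize(c["pixels"][100:220,220:480],None,fx=3,fy=3,interpolation=cv2.INTER_CUBIC))
im=c["pixels"];h=cv2.cvtColor(im,cv2.COLOR_BGR2HSV);b=(h[...,0]>100)&(h[...,0]<130)&(h[...,1]>120)
k=np.zeros(b.shape,bool);k[110:215,265:365]=1
print("tray",rect(c,b&k,.071))
E
```

```text
[[ 0.66359419  0.01605535  0.053     ]
 [ 0.65969823 -0.1487427   0.053     ]]
above 6.4 [0.6639 0.0207 0.149 ] op 59.7 grip 20.0 F [ 0.  -0.7  0.4]
near 7.7 [0.6645 0.0206 0.0583] op 60.0 grip 20.0 F [-0.8 -0.5 -0.8]
low 7.9 [0.6649 0.0206 0.0562] op 59.9 grip 20.0 F [0.4 0.3 0.4]
up 9.2 [0.6637 0.0207 0.1587] op 92.2 grip 0.0 F [-0.3  1.1 -0.9]
dish 10.9 [ 0.484  -0.3861  0.1199] op 92.0 grip 0.0 F [0.4 0.4 0.1]
tray [663.5  18.9  94.3  58.9  -1. ]
```

View pics/t2.png

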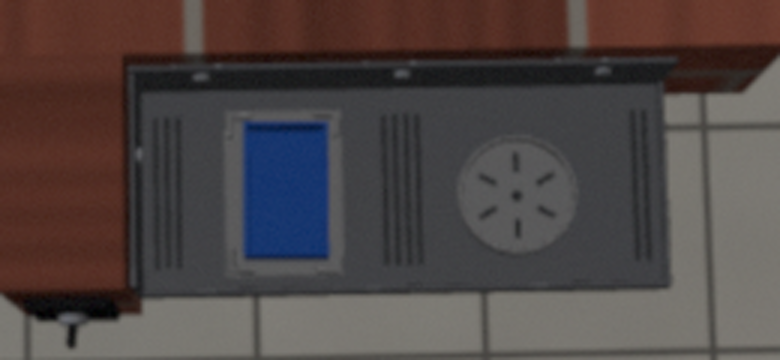

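The tray lies blue inside the four lugs, at about crop (286,190), and is square with the pad. Next is the drain dish.

```bash
python3 - <<'E'
from h import *
down(.003);bot.set_gripper(0.6,20);rep("grip")
down(.16,.2);rep("up")
s=bot.read_camera("side");cv2.imwrite("pics/s2.png",s["pixels"][100:460,200:640])
go(.6645,.0200,.15,-.7);rep("above")
down(.066,.08);rep("near");down(.0618,.02);rep("low")
E
```

```text
grip 12.7 [ 0.4842 -0.3862  0.0033] op 69.7 grip 20.0 F [0.2 0.8 1.8]
up 13.6 [ 0.4835 -0.3854  0.1583] op 69.6 grip 20.0 F [ 0.6 -0.1 -1.4]
above 15.3 [0.6645 0.0189 0.1499] op 69.8 grip 20.0 F [ 0.6 -0.6 -0.6]
near 16.5 [0.6651 0.0188 0.0669] op 69.9 grip 20.0 F [-0.6 -0.1 -1.1]
low 16.9 [0.6657 0.0188 0.0624] op 69.6 grip 20.0 F [0.4 0.3 1.6]
```

View pics/s2.png

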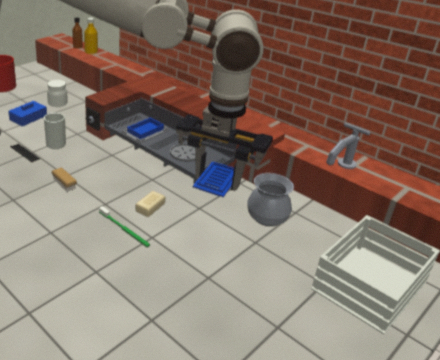

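The dish was held level at crop (214,180), and lowering it met only a light force. I'll release it, check, and line up on the soap.

```bash
python3 - <<'E'
from h import *
bot.set_gripper(1.0);down(.17,.2);rep("up")
go(.460,-.2125,.12,9.4);rep("soap")
c=bot.read_camera("top");im=c["pixels"]
h=cv2.cvtColor(im,cv2.COLOR_BGR2HSV);b=(h[...,0]>100)&(h[...,0]<130)&(h[...,1]>120)
k=np.zeros(b.shape,bool);k[110:215,265:365]=1
print("dish",rect(c,b&k,.076))
s=bot.read_camera("side")
A=cv2.resize(im[115:205,260:360],(400,360),interpolation=cv2.INTER_CUBIC);B=cv2.resize(s["pixels"][185:275,295:395],(400,360),interpolation=cv2.INTER_CUBIC)
cv2.imwrite("pics/t3.png",np.hstack([A,B]))
E
```

```text
up 18.1 [0.6642 0.0189 0.1687] op 92.5 grip 0.0 F [-1.3  0.1 -0.8]
soap 19.3 [ 0.4606 -0.2122  0.12  ] op 92.1 grip 0.0 F [-0.5  0.5 -0.5]
dish [664.6  16.5 111.   67.5  -0.9]
```

View pics/t3.png

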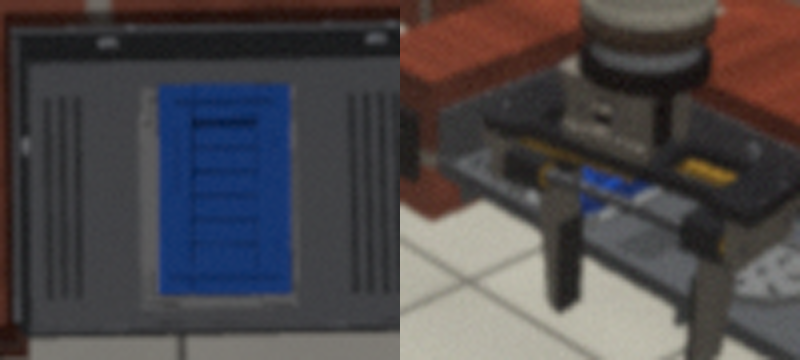

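The dish sits square on the tray, at about left-crop (225,190), with length and height consistent. The side half is blocked by the gripper. Next is the soap.

```bash
python3 - <<'E'
from h import *
down(.0085);bot.set_gripper(0.35,20);rep("grip")
down(.16,.2);rep("up")
go(.665,.0187,.16,-.7);rep("above")
p=bot.current_ee_pos()
down(.091,.08,(.664,.0185));rep("near");down(.0848,.02);rep("low")
E
```

```text
grip 21.4 [ 0.4608 -0.212   0.0085] op 43.9 grip 20.0 F [0.2 0.1 0.4]
up 22.3 [ 0.46   -0.2114  0.1586] op 43.6 grip 20.0 F [-0.   0.1 -1.4]
above 23.5 [0.6645 0.0176 0.1595] op 44.1 grip 20.0 F [ 0.8 -0.4 -0.8]
near 24.5 [0.6646 0.0184 0.0918] op 43.9 grip 20.0 F [-0.6 -0.3  0.2]
low 25.0 [0.6645 0.0184 0.0847] op 43.8 grip 20.0 F [ 0.7 -0.2 -1.2]
```

```bash
python3 - <<'E'
from h import *
bot.set_gripper(0.75);down(.20,.2);rep("up")
bot.set_gripper(1.0);go(.463,.2045,.20,0);rep("cup")
c=bot.read_camera("top");im=c["pixels"];h=cv2.cvtColor(im,cv2.COLOR_BGR2HSV)
k=np.zeros(im.shape[:2],bool);k[110:215,265:365]=1
so=(h[...,0]<35)&(h[...,1]>35)&k; so[:128]=0;so[:,:285]=0;so[200:]=0
b=(h[...,0]>100)&(h[...,0]<130)&(h[...,1]>120)
print("soap",rect(c,so,.092),"dish",rect(c,b&k,.076))
s=bot.read_camera("side")
A=cv2.resize(im[115:205,260:360],(400,360),interpolation=cv2.INTER_CUBIC);B=cv2.resize(s["pixels"][185:275,295:395],(400,360),interpolation=cv2.INTER_CUBIC)
cv2.imwrite("pics/t4.png",np.hstack([A,B]))
E
```

```text
up 26.2 [0.6639 0.0185 0.1985] op 69.2 grip 0.0 F [-0.4  0.8 -1.1]
cup 27.8 [0.464  0.204  0.2004] op 91.6 grip 0.0 F [-0.2 -0.3 -0.5]
soap [663.   17.6  75.7  39.5  -1. ] dish [664.6  16.5 111.   67.5  -0.9]
```

View pics/t4.png

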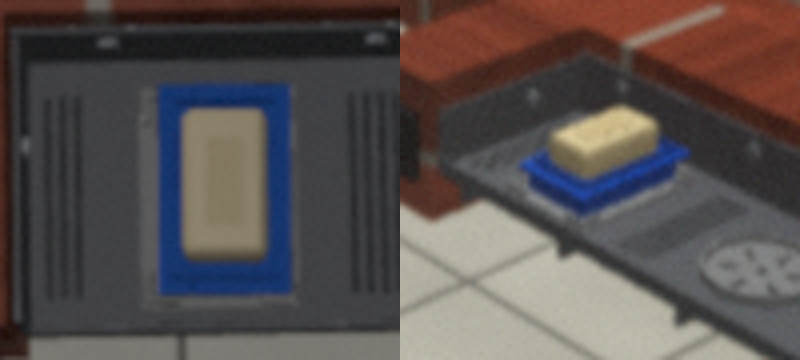

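The soap lies centred in the dish at crop (225,183), with everything level in the side view. Since the arm is above the cup, I'll place that next, then the cover.

```bash
python3 - <<'E'
from h import *
down(.05,.12);bot.set_gripper(0.5,25);rep("grip")
down(.24,.2);rep("up")
go(.659,-.1445,.24,0);rep("above")
down(.109,.1,(.659,-.1455));rep("near");down(.1032,.02);rep("low")
bot.set_gripper(1.0);down(.25,.2);rep("up")
go(.4953,.4116,.14,6.5);rep("cover")
s=bot.read_camera("side");c=bot.read_camera("top");im=c["pixels"]
h=cv2.cvtColor(im,cv2.COLOR_BGR2HSV)
A=cv2.resize(im[115:205,330:430],(400,360),interpolation=cv2.INTER_CUBIC);B=cv2.resize(s["pixels"][175:285,315:437],(400,360),interpolation=cv2.INTER_CUBIC)
cv2.imwrite("pics/t5.png",np.hstack([A,B]))
E
```

```text
grip 29.9 [0.4643 0.204  0.0502] op 62.5 grip 25.0 F [-0.3  0.9  0.6]
up 31.0 [0.4634 0.2037 0.2383] op 63.0 grip 25.0 F [-0.2  0.1 -2.7]
above 32.5 [ 0.659  -0.143   0.2402] op 62.7 grip 25.0 F [-0.6  0.  -2. ]
near 33.9 [ 0.6596 -0.1457  0.1101] op 62.8 grip 25.0 F [ 0.1 -0.5 -2.2]
low 34.4 [ 0.6598 -0.1458  0.1032] op 62.8 grip 25.0 F [ 1.   0.8 -1. ]
up 35.8 [ 0.6589 -0.1455  0.2483] op 91.8 grip 0.0 F [ 0.1 -0.3 -0.4]
cover 38.0 [0.4962 0.4109 0.1403] op 92.3 grip 0.0 F [ 0.5 -0.5 -0.1]
```

View pics/t5.png

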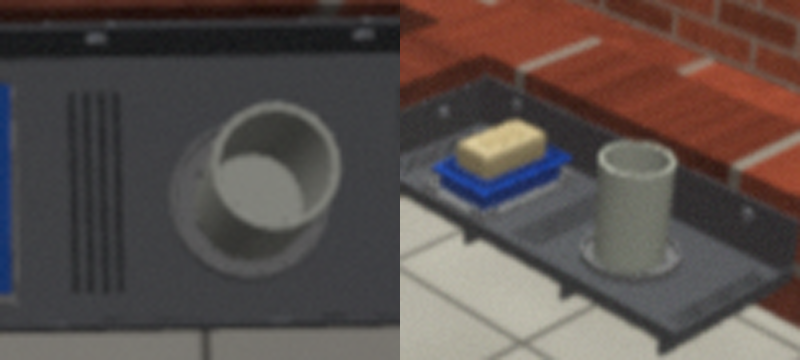

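The cup stands upright inside the holder rim, and the soap stack is undisturbed. The cover comes last.

```bash
python3 - <<'E'
from h import *
down(.0385,.08);bot.set_gripper(0.1,25);rep("grip")
z0=bot.current_ee_pos()[2]
down(.20,.2);rep("up")
s=bot.read_camera("side");cv2.imwrite("pics/s6.png",cv2.resize(s["pixels"][110:260,180:400],None,fx=3,fy=3))
go(.6645,.019,.20,-.7);rep("above")
down(.130,.1,(.665,.0187));rep("near")
E
```

```text
grip 40.6 [0.4961 0.411  0.0385] op 13.6 grip 25.0 F [-0.4  1.1 -1.2]
up 41.6 [0.4953 0.4105 0.1982] op 13.4 grip 25.0 F [-0.2 -0.5 -1.7]
above 43.2 [0.6643 0.0204 0.2   ] op 13.6 grip 25.0 F [ 0.4  0.4 -1.2]
near 44.1 [0.6656 0.0186 0.1308] op 13.7 grip 25.0 F [-0.4  0.5 -0.6]
```

View pics/s6.png

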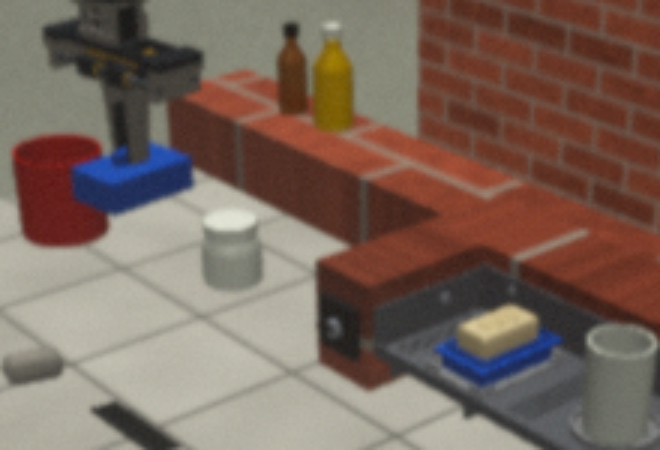

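The cover was held level by its bar at crop (130,175). I'll lower it slowly and watch the force.

```bash
python3 - <<'E'
from h import *
for z in(.122,.119,.117,.1155,.1145):
    down(z,.03);rep(z)
    if bot.current_contact_force()[2]>8:break
bot.hold(.2);rep("hold")
s=bot.read_camera("side");cv2.imwrite("pics/s7.png",cv2.resize(s["pixels"][185:275,295:395],None,fx=6,fy=6,interpolation=cv2.INTER_CUBIC))
E
```

```text
0.122 44.5 [0.6654 0.0186 0.1217] op 13.6 grip 25.0 F [-0.6  0.6 -1.1]
0.119 44.7 [0.6652 0.0187 0.1187] op 13.7 grip 25.0 F [ 0.  -0.2 -0.3]
0.117 45.0 [0.6651 0.0187 0.1168] op 13.6 grip 25.0 F [ 0.3  0.3 -0.2]
0.1155 45.2 [0.665  0.0187 0.1154] op 13.7 grip 25.0 F [ 0.1 -0.3 -1. ]
0.1145 45.5 [0.6651 0.0187 0.1145] op 13.6 grip 25.0 F [ 0.2  0.8 -0.2]
hold 45.7 [0.6651 0.0187 0.1145] op 14.0 grip 25.0 F [-0.1 -0.2 -1.2]
```

View pics/s7.png

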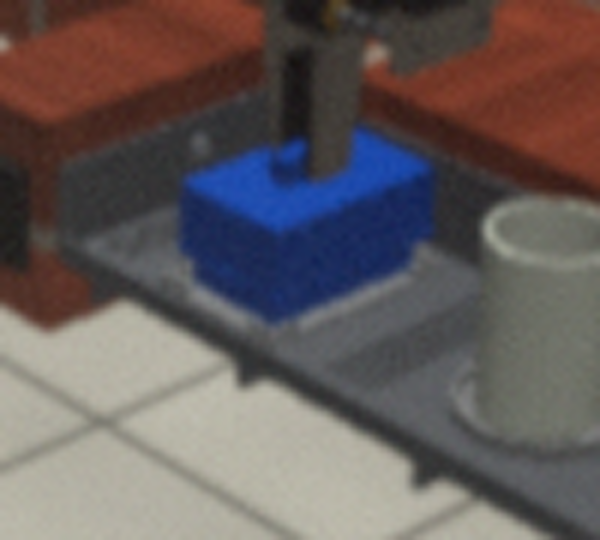

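The cover's edge is past the rim and level with the flange, with no resistance. I'll lower it the last bit, release and check.

```bash
python3 - <<'E'
from h import *
down(.1138,.02);rep("contact")
bot.set_gripper(0.45);down(.22,.15);rep("up")
go(.45,-.05,.3,0);bot.hold(.5)
c=bot.read_camera("top");im=c["pixels"];h=cv2.cvtColor(im,cv2.COLOR_BGR2HSV);b=(h[...,0]>100)&(h[...,0]<130)&(h[...,1]>120)
k=np.zeros(b.shape,bool);k[100:215,265:365]=1
print("cover",rect(c,b&k&(h[...,2]>100),.112))
s=bot.read_camera("side")
A=cv2.resize(im[110:200,260:360],(400,360),interpolation=cv2.INTER_CUBIC);B=cv2.resize(s["pixels"][185:275,295:395],(400,360),interpolation=cv2.INTER_CUBIC)
cv2.imwrite("pics/t8.png",np.hstack([A,B]));rep("end")
E
```

```text
contact 46.0 [0.6651 0.0187 0.1145] op 13.8 grip 25.0 F [-3.   0.3  4. ]
up 47.4 [0.6644 0.0188 0.2187] op 41.2 grip 0.0 F [-0.4  0.2 -0.3]
cover [664.8  17.3 103.4  67.3  -0.9]
end 49.0 [ 0.45 -0.05  0.3 ] op 41.4 grip 0.0 F [-0.9 -0.5 -0.1]
```

View pics/t8.png

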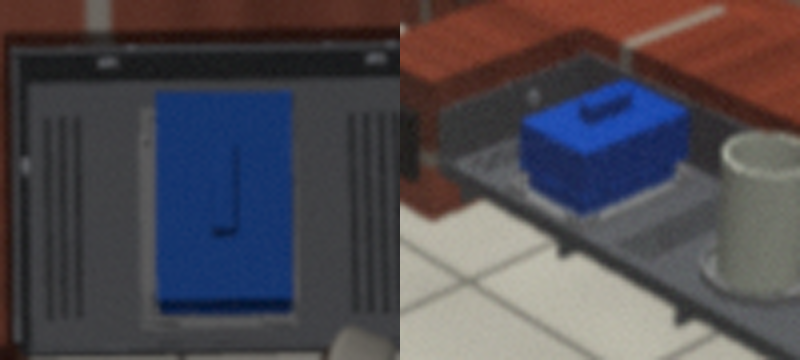

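The cover sits level on the stack, centred on the dish. The force reading shows it touching down exactly at its home height (TCP 0.1145), and the cup still stands in its holder.

```bash
python3 -c "
from workcell import bot
print(bot.job_done())"
```

```text
the job is handed in; nothing more can be done
None
```

The job is handed in: tray, drain dish, soap and cover are stacked home on the pad in that order, the cup stands upright in its holder, I kept clear of the lota, jar and toothbrush, and it took about 49 s of the 131 s allowed.

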